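# Return the packing bench's air valve to service

### The job

Lift the red lock-out padlock up and off its hook beside the air valve and stand it upright in the free near half of the white foam tray, let go of it. Then turn the valve's sprung blue handle clockwise until the valve is shut (pointer at the red mark) and the handle yields by 5 to 10 degrees against the seat, no more, and from there open the valve anticlockwise by half a turn, so that its pointer stands at the green mark, and let go. Leave the three loose furniture handles where they are.

Things in the scene. Friction and masses are not known exactly. Their poses are not given: they have to be found in the camera images.
- station: Air valve station, fixed. Origin on the valve's axis at table height, z up. Aluminium base plate 12 mm thick (x -88 to 112, y -78 to 158 mm). On the axis: brass valve body, white dial (radius 58, top at z 52 mm) with a red mark on its -x side (shut) and a green mark on its +x side (half a turn open), black pointer, blue bar handle above. A yellow post and hook stand beside it.
- hook_mid (a point): Point on top of the hook bar where the padlock hangs: station x 0, y 105, z 190 mm, axes as the station's. The steel bar, 8 mm thick, runs level along x from the yellow post (20 mm square, centred at x 88, 190 mm tall) to x -26 mm, where its tip turns up by 14 mm (ends at x -38).
- valve (a joint): Valve opening (angle of the stem and its black pointer) in rad: 0 = shut, a hard stop; grows anticlockwise seen from above; half a turn = 3.14; end stop 5.0. At 0 the pointer, and with it the handle's white end, points to station -x. Turning takes about 0.08 N m; it stays where it is left.
- bar (a joint): Yield of the sprung handle bar against the stem in rad: 0 when let go, anticlockwise positive, 4 N m per rad. When the handle is turned clockwise against the seat it goes negative: about -0.09 at 5 degrees and -0.17 at 10 degrees of yield; past -0.25 the valve is damaged.
- valve_grip (a point): Centre of the blue handle bar, on the valve's axis, 96 mm above the table. Turns with the bar: its x axis is along the bar, whose -x end is white. The bar is 84 mm long, 16 mm thick, 30 mm tall (z 81 to 111 mm); below it only a hub of 13 mm radius, the thin pointer (z 66 to 70, 55 mm long) and the dial.
- lock: Red padlock, 0.2 to 0.4 kg. Origin at the centre of its underside, z up. Body 34 (x) by 56 (y) by 62 mm tall; above it a closed steel shackle of 9 mm bar, legs at y -19 and 19, inside top 96, outside top 105 mm above the origin. It hangs by the shackle on the hook bar, which passes through along x; lift it more than 15 mm, then move it to station -x.
- tray: White foam tray, 260 (x) by 250 (y) by 45 mm tall, fixed. Origin under its centre. Walls 15 mm, floor top at z 15 mm. Its far half (x from 21 mm) is full of sorted handles, tops at z 37 mm; the near half (x -115 to 21) is free except for part_a.
- part_a: Loose cast furniture handle, 84 x 26 x 22 mm, along its x, origin under its centre; loose in the tray's near half, beside its +y wall. Leave alone.
- part_b: Loose cast furniture handle, 84 x 26 x 22 mm, along its x, origin under its centre; lying on the table beyond the station and tray. Leave alone.
- part_c: Loose cast furniture handle, 84 x 26 x 22 mm, along its x, origin under its centre; lying on the table at the right, on the robot's side. Leave alone.

How it is judged:
By the outcome, as a careful person would: the job done as asked, in the order asked, and still so for the second after the job is handed in, with the robot touching nothing.
It also fails if it takes over 72 s, if anything falls off the work surface, if the arm or the gripper's body presses on something with over 40 N, if the wrist force passes 120 N, or if a joint passes its speed limit or range.

### The arm

A 7-joint arm with a two-finger parallel gripper is mounted at the origin on the work surface. World frame = base frame: x ahead of the robot, y to its left, z up, the work surface at z = 0. Lengths are in m, angles in rad, forces in N, time in s.
With the tool pointing down it reaches from about 0.35 to 0.9 m from the base axis. Payload 8.1 kg.
Tool frame: the origin (TCP) lies at the very end of the fingers, on their centre line; the grasp point (between the pads) lies 19 mm behind it; z points along the fingers, y is the line along which they close (so a half turn about z gives the same grasp; the last joint's range is limited). The gripper opens to 85 mm and grips with 20 to 120 N. Pads are 22 mm wide; open, the fingers measure 114 mm over their backs; the gripper's body (76 mm by 85 mm) begins 54 mm behind the grasp point. The pads swing forward as they close: fully open they stand 13 mm farther back than shut.
Start: joints at [-1.238, 0.434, 0.025, 1.573, -0.012, 1.134, -0.075], TCP at [0.264, 0.567, 0.231] pointing down, gripper open.
Joint ranges: [-2.62, 2.62], [-0.44, 2.09], [-1.27, 1.32], [0.08, 2.57], [-1.32, 4.46], [0.12, 2], [-2.74, 2.74]. Speed limits (rad/s): [2.22, 2.22, 3.01, 3.01, 3.14, 3.14, 3.14].

### API

Orientations are given as a unit quaternion [x, y, z, w].
In Python, from workcell import observe, grab_frame, get_calibration, sign_off gives the robot as it stands.
- The arm moves only by the tool carry_out, never from a script. Its argument "increments" is text: rows parted by semicolons, each of 7 numbers parted by spaces: the turn, a rotation vector about the tool's x, y, z in degrees, then the shift along the tool's x, y, z in cm, then the opening, from 0 (shut) to 1 (fully open). In form: wx wy wz tx ty tz claw; .... A call has 1 to 10 rows; each row shifts and turns the commanded pose from where the row before left it, along the tool's axes as they then stand; what a row does not reach is not made up. A row lasts 1/8 s, in which the tool goes at most 62.5 mm and 10.7 degrees, less where a joint would pass 70% of its speed; a pose out of reach is approached as far as the arm can. A call is refused whole if a number of a shift passes 6.25 or a number of a turn 10.7, either way. A call with a gripper value outside its range is refused whole. The fingers move at their own pace and stop on an object; "force" is the grip in N (left out, the last holds). Time passes only in rows, so rows that do not move let the fingers close. It gives the time, the measured TCP pose, the force, the opening and the grip force at its end, in the units of the state.
- observe(): the state, without advancing time (a new reading comes with each control period).
- grab_frame(name): name is "side" or "top"; returns the picture (400x640x3 uint8, red, green, blue); there is no depth.
- get_calibration(name): a dict with "mtx" (3x3 intrinsics, pixels), "k1" (the pictures are not rectified: a ray, as slopes to the right and down, at radius r is drawn at 1 + k1 r^2 times it, then the intrinsics apply), "position" and "attitude" of the camera in the world. Camera axes: x right, y up, looking along -z (the intrinsics and any distortion apply to the point x, -y, -z); pixel columns grow to the right and rows downward; lengths in m; the calibration is good to about 2 mm. A picture is of the moment at which its call begins. get_calibration takes no time and is no camera call.
- sign_off(): hands the job in; it is judged then, once.
The state is a dict: "time_s": time; "joint_pos": joint angles; "qd": joint speeds; "joint_efforts": joint torques, N m; "position": TCP position; "tool_rot": TCP orientation; "contact_force": force on the tool from outside, world axes, zero at the start; "wrist_torque": the same for the moment, N m; "finger_gap": finger opening in m; "grasp_force": force on a finger pad.
Only numpy, scipy, OpenCV 4.12 (cv2) and the standard library are available. Lean on these libraries where they do the work, as an engineer would, in place of code of your own. Each camera call takes 0.05 s, during which the arm holds its last target. There are 200 camera calls.

## Working session

There is one attempt and no reset: what is moved stays moved. The work goes in short steps, Python scripts to look and compute and a tool call to move; the robot and the scene stay as the last step left them, time stands still between calls to the robot, and variables do not carry over. Pictures are saved under pics/ and viewed, at most 10 in all, crops included, and the job is handed in when it is done.

Besides the shell and the picture viewer there is one more tool, called after "Request:" in YAML: its name, and indented under it one key for each argument. carry_out: Moves the arm, as the interface text tells. Its arguments: {"type":"object","properties":{"increments":{"type":"string"},"force":{"type":"number"}},"required":["increments"]}

```bash
mkdir -p pics
python3 - <<'E'
from workcell import *
import cv2,numpy as np
np.set_printoptions(precision=4,suppress=True)
for n in("side","top"):
    f=grab_frame(n); cv2.imwrite(f"pics/{n}0.png",f[:,:,::-1]); print(n,get_calibration(n))
print(observe())
E
```

```text
side {'mtx': array([[451.0286,   0.    , 319.0007],
       [  0.    , 451.0286, 199.4358],
       [  0.    ,   0.    ,   1.    ]]), 'k1': -0.09853538948485915, 'position': array([ 0.3277, -0.908 ,  0.9441]), 'attitude': array([ 0.399 , -0.0422, -0.0916,  0.9114])}
top {'mtx': array([[485.1551,   0.    , 309.2687],
       [  0.    , 485.1551, 200.3422],
       [  0.    ,   0.    ,   1.    ]]), 'k1': -0.0478409973343669, 'position': array([ 0.4661, -0.0459,  1.3322]), 'attitude': array([-0.0122,  0.0175,  0.7116, -0.7022])}
{'time_s': 0.1, 'joint_pos': array([-1.2376,  0.4352,  0.025 ,  1.574 , -0.0116,  1.134 , -0.0751]), 'qd': array([-0.0007, -0.0009, -0.0007, -0.003 , -0.0004, -0.0009,  0.0004]), 'joint_efforts': array([  0.0031, -67.1759,   1.0281, -31.6899,   0.0158,   0.0072,
        -0.    ]), 'position': array([0.2637, 0.5661, 0.2306]), 'tool_rot': array([ 0.2162,  0.9763, -0.0007, -0.0001]), 'contact_force': array([0.2081, 0.1439, 0.5028]), 'wrist_torque': array([-0.0246, -0.0738,  0.0078]), 'grasp_force': 0.0, 'finger_gap': 0.08533771294479499}
```

View pics/side0.png

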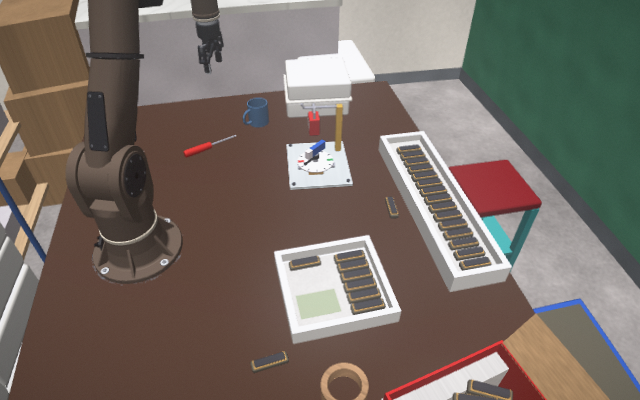

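View pics/top0.png

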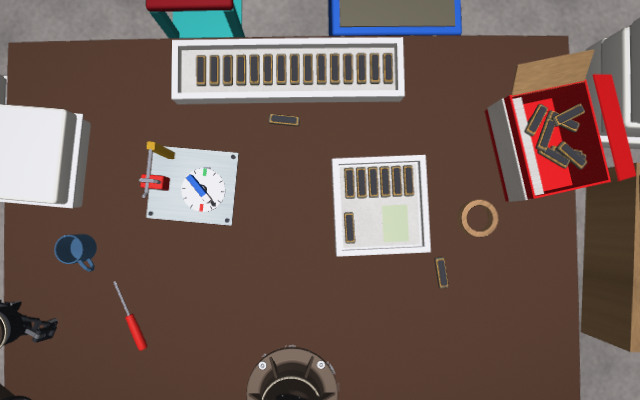

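The side view shows the padlock at about (314,124), the yellow post at (339,128), the dial at (316,160) and the tray near (337,287). In the top view the padlock is at (152,182), the dial at (203,190) and the tray at (381,205), with part_a at (350,227). Next I'll write the helpers and enlarge the station.

```bash
cat > h.py <<'E'
from workcell import *
import cv2,numpy as np
from scipy.spatial.transform import Rotation as R
np.set_printoptions(precision=4,suppress=True)
C={n:get_calibration(n) for n in("side","top")}
def ray(n,u,v):
    c=C[n];K=c['mtx'];d=np.array([(u-K[0,2])/K[0,0],(v-K[1,2])/K[1,1]]);p=d.copy()
    for _ in range(20):p=d/(1+c['k1']*(p@p))
    w=R.from_quat(c['attitude']).apply([p[0],-p[1],-1.]);return c['position'],w/np.linalg.norm(w)
def proj(n,P):
    c=C[n];K=c['mtx'];q=R.from_quat(c['attitude']).inv().apply(np.asarray(P)-c['position'])
    p=np.stack([q[...,0],-q[...,1]],-1)/-q[...,2:];p=p*(1+c['k1']*(p**2).sum(-1,keepdims=True))
    return p*K[0,0]+K[:2,2]
def onz(n,uv,z):
    o,d=ray(n,*uv);return o+d*(z-o[2])/d[2]
def tri(us,ut):
    (a,d),(b,e)=ray("side",*us),ray("top",*ut)
    s=np.linalg.lstsq(np.stack([d,-e],1),b-a,rcond=None)[0];p,q=a+s[0]*d,b+s[1]*e
    return (p+q)/2,np.linalg.norm(p-q)
def blobs(img,lo,hi,roi,amin=4):
    x0,y0,x1,y1=roi;hsv=cv2.cvtColor(img,cv2.COLOR_RGB2HSV)
    m=np.zeros(img.shape[:2],np.uint8);m[y0:y1,x0:x1]=cv2.inRange(hsv,lo,hi)[y0:y1,x0:x1]
    n,l,s,c=cv2.connectedComponentsWithStats(m)
    return [(c[i],s[i]) for i in np.argsort(-s[1:,4])+1 if s[i,4]>=amin] if n>1 else [],m
E
python3 - <<'E'
import cv2,numpy as np
s=cv2.imread('pics/side0.png');t=cv2.imread('pics/top0.png')
a=cv2.resize(s[95:195,275:360],None,fx=4.6,fy=4.6,interpolation=cv2.INTER_CUBIC)
b=cv2.resize(t[135:230,135:245],None,fx=3.6,fy=3.6,interpolation=cv2.INTER_CUBIC)
o=np.zeros((470,800,3),np.uint8);o[:460,:391]=a[:460,:391];o[:342,395:791]=b[:342,:396]
cv2.imwrite('pics/c1.png',o)
E
```

```text
(no output)
```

View pics/c1.png

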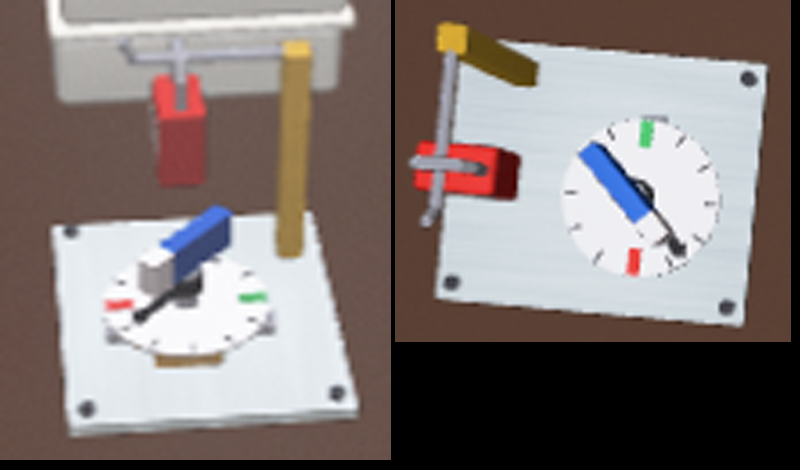

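The crop shows the handle's white end and the pointer lying anticlockwise of the red mark by roughly 40°. The hook tip is on the robot's side and the padlock hangs free. Now I'll measure these.

Run:
```python
from h import *
S=cv2.imread('pics/side0.png')[:,:,::-1].copy();T=cv2.imread('pics/top0.png')[:,:,::-1].copy()
def best(im,lo,hi,roi,k=2):
    b,_=blobs(im,lo,hi,roi)
    return [(c.round(1),s) for c,s in b[:k]]
red=((0,110,90),(8,255,255));red2=((172,110,90),(180,255,255));gr=((55,80,60),(85,255,255));bl=((105,120,60),(125,255,255));ye=((15,110,60),(28,255,255))
dS=(295,145,340,175);dT=(178,160,228,215)
for nm,c in(("red",red),("red2",red2),("green",gr),("blue",bl)):
    print(nm,best(S,*c,dS),best(T,*c,dT))
print("lock",best(S,*red,(300,100,330,140)),best(T,*red,(135,170,175,195)))
print("post",best(S,*ye,(328,95,350,160)),best(T,*ye,(140,138,180,165)))
```

```text
red [(array([301.2, 160.8]), array([299, 160,   5,   2,   6], dtype=int32))] [(array([201., 207.]), array([200, 204,   3,   7,  21], dtype=int32))]
red2 [] []
green [(array([329.5, 159. ]), array([327, 159,   6,   1,   6], dtype=int32))] [(array([204.2, 171.6]), array([203, 168,   4,   8,  25], dtype=int32))]
blue [(array([314.9, 147.1]), array([310, 145,  12,   7,  35], dtype=int32))] [(array([196.2, 185.1]), array([186, 175,  21,  22, 169], dtype=int32))]
lock [(array([313.5, 123.2]), array([308, 111,  12,  25, 182], dtype=int32))] [(array([156.4, 181.8]), array([149, 175,  15,  14, 154], dtype=int32)), (array([141.5, 184.5]), array([139, 182,   6,   7,  35], dtype=int32))]
post [(array([338.4, 126.8]), array([335, 104,   7,  47, 255], dtype=int32))] [(array([159.3, 149.3]), array([146, 141,  29,  18, 258], dtype=int32))]
```

Run:
```python
from h import *
S=cv2.imread('pics/side0.png')[:,:,::-1].copy();T=cv2.imread('pics/top0.png')[:,:,::-1].copy()
r,er=tri((301.2,160.6),(201,207));g,eg=tri((329.5,159.2),(204.2,171.6))
print("red",r,er,"green",g,eg)
r2,g2=onz("top",(201,207),.052),onz("top",(204.2,171.6),.052);ax=(r2+g2)/2
yaw=np.arctan2(*(g2-r2)[1::-1]);print("axis top52",ax,"yaw",np.degrees(yaw),"dist",np.linalg.norm(g2-r2))
cs=lambda x,y:(275+x/4.6-.4,95+y/4.6-.4);ct=lambda x,y:(135+(x-395)/3.6-.4,135+y/3.6-.4)
for nm,a,b in(("post",(297,50),(453,38)),("tip",(125,45),(428,218)),("shackle",(180,42),(448,165)),("scrA",(87,409),(451,283))):
    p,e=tri(cs(*a),ct(*b));q=p-ax;c,s=np.cos(yaw),np.sin(yaw)
    print(nm,p,"err",e,"station",c*q[0]+s*q[1],-s*q[0]+c*q[1])
for nm,b in(("scr",(749,78)),("scr",(727,307)),("scr",(451,283))): print(nm,onz("top",ct(*b),.014))
pr=ax*[1,1,0]+[0,0,.190]+R.from_euler('z',yaw).apply([0,.105,0]);print("hook_mid predicted",pr,proj("top",pr),proj("side",pr))
# bar blue + pointer
c,_=blobs(T,(105,120,60),(125,255,255),(178,160,228,215));
m=_ ;(cx,cy),wh,an=cv2.minAreaRect(cv2.findContours(m,0,1)[0][0]);print("blue rect",cx,cy,wh,an)
for nm,im,roi in(("side",S,(270,230,405,342)),("top",T,(325,148,438,262))):
    hsv=cv2.cvtColor(im,cv2.COLOR_RGB2HSV);m=np.zeros(im.shape[:2],np.uint8);x0,y0,x1,y1=roi
    m[y0:y1,x0:x1]=cv2.inRange(hsv,(0,0,130),(180,60,255))[y0:y1,x0:x1]
    k=max(cv2.findContours(m,0,1)[0],key=cv2.contourArea);h=cv2.convexHull(k);
    q=cv2.approxPolyDP(h,8,True)[:,0];print(nm,q.tolist())
    if nm=="top":
        b=cv2.minAreaRect(k);print(b)
        P=[onz("top",x,.045) for x in q.astype(float)];print(np.array(P));
        print("centre",np.mean(P,0),[np.linalg.norm(P[i]-P[i-1]) for i in range(len(P))])
```

```text
red [0.5058 0.2304 0.0523] 0.0002936378111050593 green [0.5985 0.2222 0.0503] 0.0026800333432534986
axis top52 [0.5528 0.226  0.052 ] yaw -5.3912193775897 dist 0.09414898850986972
post [0.6498 0.3218 0.1857] err 0.0022043567996051644 station 0.08755022821389707 0.1044516667431837
tip [0.53   0.3347 0.1959] err 0.0022338864682875433 station -0.03293924620214925 0.10605391180701383
shackle [0.5648 0.319  0.2033] err 0.00032622991479104254 station 0.003221006426884627 0.09370905182944361
scrA [ 0.502   0.4571 -0.2353] err 0.01036139452071892 station -0.07228224611315442 0.22529942107954345
scr [0.6446 0.1507 0.014 ]
scr [0.4712 0.1685 0.014 ]
scr [0.492  0.3778 0.014 ]
hook_mid predicted [0.5627 0.3305 0.19  ] [146.2802 181.941 ] [312.4473 105.6027]
blue rect 196.1611785888672 184.77529907226562 (24.205053329467773, 7.2275614738464355) 50.90614318847656
side [[369, 235], [398, 321], [292, 341], [274, 251]]
top [[424, 154], [430, 252], [337, 256], [332, 159]]
((381.00103759765625, 205.02304077148438), (98.5259017944336, 95.22171020507812), 87.35746002197266)
[[ 0.6403 -0.3649  0.045 ]
 [ 0.3784 -0.3749  0.045 ]
 [ 0.3717 -0.1273  0.045 ]
 [ 0.6296 -0.118   0.045 ]]
centre [ 0.505  -0.2463  0.045 ] [np.float64(0.2471747059112582), np.float64(0.2620398174833276), np.float64(0.2477195328652369), np.float64(0.2580833322889629)]
```

Both views give the axis at about (0.5525, 0.2258). Yaw is −5.4 to −5.8° from the marks and the screws, and the post height comes out at 186 mm against 190. Next I'll refine the padlock position, the bar and pointer angles, and the tray.

```bash
cat >> h.py <<'E'
AX=np.array([.5525,.2258,0]);YAW=np.radians(-5.7);SR=R.from_euler('z',YAW)
st=lambda x,y,z:AX+SR.apply(np.array([x,y,z])/1000.)
tost=lambda p:SR.inv().apply(np.asarray(p)-AX)*1000
E
python3 - <<'E'
from h import *
S=cv2.imread('pics/side0.png');T=cv2.imread('pics/top0.png')
f=12;a=cv2.resize(S[98:142,298:328],None,fx=f,fy=f,interpolation=cv2.INTER_CUBIC);b=cv2.resize(T[165:202,136:170],None,fx=f,fy=f,interpolation=cv2.INTER_CUBIC)
o=np.zeros((530,780,3),np.uint8);o[:528,:360]=a;o[:444,365:773]=b;cv2.imwrite('pics/c2.png',o)
t=tri((274,251),(337,256));print("tray -x+y rim",t);
for a,b in(((369,235),(332,159)),((398,321),(424,154)),((292,341),(430,252))):print(tri(a,b))
Sr,Tr=S[:,:,::-1].copy(),T[:,:,::-1].copy()
# body of lock: lower-face silhouettes
for nm,im,roi in(("side",Sr,(300,100,330,140)),("top",Tr,(135,170,170,197))):
    _,m=blobs(im,(0,110,60),(8,255,255),roi);ys,xs=np.nonzero(m);print(nm,"u",xs.min(),xs.max(),"v",ys.min(),ys.max())
# predicted projections of lock corners if hanging centred
for z in(94,156):
  for x,y in((-17,-28),(17,-28),(17,28),(-17,28)):
    p=st(x,105+y,z);print(z,x,y,proj("side",p).round(1),proj("top",p).round(1))
# pointer/dark and blue ends top
_,m=blobs(Tr,(105,120,60),(125,255,255),(178,160,228,215))
bx=cv2.boxPoints(cv2.minAreaRect(np.argwhere(m)[:,::-1].astype(np.float32)));P=np.array([onz("top",q.astype(float),.111) for q in bx])
print("blue box st",np.array([tost(p) for p in P]).round(1).tolist())
hsv=cv2.cvtColor(Tr,cv2.COLOR_RGB2HSV)
for r in range(186,212):print(r,''.join('%4d'%v for v in hsv[r,195:222,2]))
E
```

```text
tray -x+y rim (array([ 0.3713, -0.1271,  0.0464]), np.float64(0.000981497566609502))
(array([ 0.6307, -0.1183,  0.0432]), np.float64(0.001738180484239933))
(array([ 0.6395, -0.3724,  0.0086]), np.float64(0.01157091857434387))
(array([ 0.3768, -0.3808,  0.0218]), np.float64(0.00019174455153557745))
side u 308 319 v 111 135
top u 139 169 v 174 189
94 -17 -28 [308.3 135.7] [168.8 192.4]
94 17 -28 [318.6 135.1] [170.1 179.2]
94 17 28 [316.9 125.7] [148.5 177.3]
94 -17 28 [306.9 126.3] [147.2 190.5]
156 -17 -28 [308.1 119.7] [161.6 190.9]
156 17 -28 [318.7 119.1] [163. 177.]
156 17 28 [316.9 109.9] [140.3 175.1]
156 -17 28 [306.7 110.5] [138.9 188.9]
blue box st [[23.2, 32.8, 111.0], [35.9, 19.8, 111.0], [-8.2, -23.4, 111.0], [-20.8, -10.3, 111.0]]
186  228 228 229 230 211 114  70 139 125  59 140 237 243 243 243 243 243 243 243 243 242 243 243 243 242 243 243
187  228 228 229 230 233 210 103  66 165  75  40 131 243 242 243 243 243 243 243 243 243 243 243 242 243 243 242
188  226 229 229 229 229 231 199  86  90 113  58  72 243 242 242 243 242 243 243 243 242 243 243 243 243 243 243
189  20
[... 1891 characters left out ...]
42 240 219 219 219 219
206  243 242 242 242 238 236 236 236 234 242 243 243 243 243 242 164 236 210 168 177 176 238 231 222 221 221 220
207  242 242 243 243 237 236 236 236 218 242 243 242 243 243 242 182 155 243 242 239 234 203 223 223 222 222 222
208  242 242 243 243 237 236 236 232 242 243 243 242 243 243 243 241 118 237 234 210 161 221 221 221 221 222 222
209  242 242 243 242 237 236 236 215 242 242 243 243 242 242 243 240 202 189 168 222 222 222 222 222 222 222 221
210  237 240 241 239 236 236 236 237 242 243 242 240 241 234 240 228 170 225 225 224 223 223 223 223 223 222 222
211  226 226 229 211 229 229 233 234 240 239 238 227 233 154 225 224 224 224 224 223 223 222 222 222 223 223 223
```

View pics/c2.png

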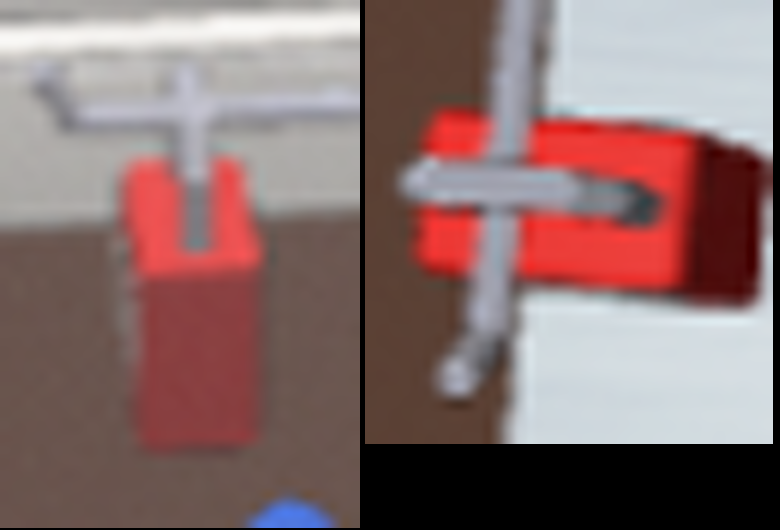

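The crop shows the padlock hanging centred on the bar. Its body top in the top view spans u 140–162.5 and v 174–189, which is about 3 mm towards +x of hook_mid. Now I'll work out the first moves.

```bash
cat >> h.py <<'E'
def goto(P,yaw):
    """print turn (deg, about tool z, signed) then shift in tool axes after that turn, cm; yaw = world angle of tool y"""
    s=observe();Rt=R.from_quat(s['tool_rot']);y=Rt.apply([0,1,0]);cur=np.degrees(np.arctan2(y[1],y[0]))
    w=(yaw-cur+180)%360-180
    X=R.from_matrix(np.array([[np.sin(np.radians(yaw)),-np.cos(np.radians(yaw)),0]]+[[0,0,0]]*2)) if 0 else None
    a=np.radians(yaw);ty=np.array([np.cos(a),np.sin(a),0]);tz=np.array([0,0,-1.]);tx=np.cross(ty,tz)
    d=np.asarray(P)-s['position'];print("t",round(s['time_s'],2),"pos",s['position'],"yaw",round(cur,2),"tilt z",Rt.apply([0,0,1]).round(4))
    print(" turn about tool z",round(-w,2)," shift cm",(np.array([d@tx,d@ty,d@tz])*100).round(2),"F",s['contact_force'].round(1),"M",s['wrist_torque'].round(3),"gap",round(s['finger_gap'],4),"gf",round(s['grasp_force'],1),"j7",s['joint_pos'][6].round(2))
E
sed -i '/if 0 else None/d' h.py
python3 - <<'E'
from h import *
for a,b in(((308.9,120.),(162.1,188.7)),((319.3,119.5),(162.6,176.2))):
    p,e=tri(a,b);print("lock body top front corner",tost(p),e)
for z,uv in((.068,(213,203)),):print("pointer tip",tost(onz("top",uv,z)), np.degrees(np.arctan2(*tost(onz("top",uv,z))[1::-1]))%360-180)
print("axis proj z.068",proj("top",st(0,0,68)),"z111",proj("top",st(0,0,111)))
print("target",st(3,105,158));goto(st(3,105,260),84.3)
E
```

```text
lock body top front corner [-13.024   76.7732 154.7269] 0.0029049453823156847
lock body top front corner [ 19.1412  78.9859 153.1405] 0.00018410751829556993
pointer tip [-33.8265 -33.8061  68.    ] 44.9827209233261
axis proj z.068 [201.3713 188.9952] z111 [197.718  187.8824]
target [0.5659 0.33   0.158 ]
t 0.1 pos [0.2637 0.5661 0.2306] yaw 65.02 tilt z [-0.0005 -0.0014 -1.    ]
 turn about tool z -19.28  shift cm [-32.42 -20.5   -2.94] F [0.2 0.1 0.5] M [-0.025 -0.074  0.008] gap 0.0853 gf 0.0 j7 -0.08
```

Request:
carry_out:
  increments: "0 0 -9.64 0 0 -1.5 1; 0 0 -9.64 0 0 -1.5 1; 0 0 0 -4.05 -2.56 0 1; 0 0 0 -4.05 -2.56 0 1; 0 0 0 -4.05 -2.56 0 1; 0 0 0 -4.05 -2.56 0 1; 0 0 0 -4.05 -2.56 0 1; 0 0 0 -4.05 -2.56 0 1; 0 0 0 -4.05 -2.56 0 1; 0 0 0 -4.05 -2.56 0 1"
  force: 60

```text
time_s: 1.35
position: [0.5668, 0.3295, 0.2609]
tool_rot: [0.05, 0.999, -0.0, -0.0]
contact_force: [0.6, -0.1, -0.2]
finger_gap: 0.0856
grasp_force: 0.0
```

```bash
python3 -c "
from h import *
goto(st(3,105,158),84.3)"
```

```text
t 1.35 pos [0.5668 0.3295 0.2609] yaw 84.32 tilt z [-0.0007 -0.0004 -1.    ]
 turn about tool z 0.02  shift cm [ 0.09  0.04 10.29] F [ 0.6 -0.1 -0.2] M [0.037 0.031 0.002] gap 0.0856 gf 0.0 j7 0.89
```

Request:
carry_out:
  increments: "0 0 0 0.05 0 2.5 1; 0 0 0 0 0 2.5 1; 0 0 0 0 0 2.5 1; 0 0 0 0 0 1.5 1; 0 0 0 0 0 0.8 1; 0 0 0 0 0 0.4 1; 0 0 0 0 0 0 1"

```text
time_s: 2.22
position: [0.5657, 0.3309, 0.1597]
tool_rot: [0.05, 0.999, 0.0, 0.0]
contact_force: [-0.3, 0.2, 0.3]
finger_gap: 0.0853
grasp_force: 0.0
```

Run:
```python
from h import *
goto(st(3,105,158),84.3)
S=grab_frame("side")[:,:,::-1];T=grab_frame("top")[:,:,::-1]
f=10;a=cv2.resize(S[60:142,290:330],None,fx=7,fy=7,interpolation=cv2.INTER_CUBIC);b=cv2.resize(T[150:205,120:180],None,fx=8,fy=8,interpolation=cv2.INTER_CUBIC)
o=np.zeros((580,780,3),np.uint8);o[:574,:280]=a;o[:440,290:770]=b;cv2.imwrite('pics/c3.png',o)
```

```text
t 2.23 pos [0.5657 0.3309 0.1597] yaw 84.31 tilt z [ 0.0005  0.0004 -1.    ]
 turn about tool z 0.01  shift cm [-0.03 -0.08  0.17] F [-0.3  0.2  0.3] M [ 0.026 -0.034  0.031] gap 0.0853 gf 0.0 j7 0.89
```

View pics/c3.png

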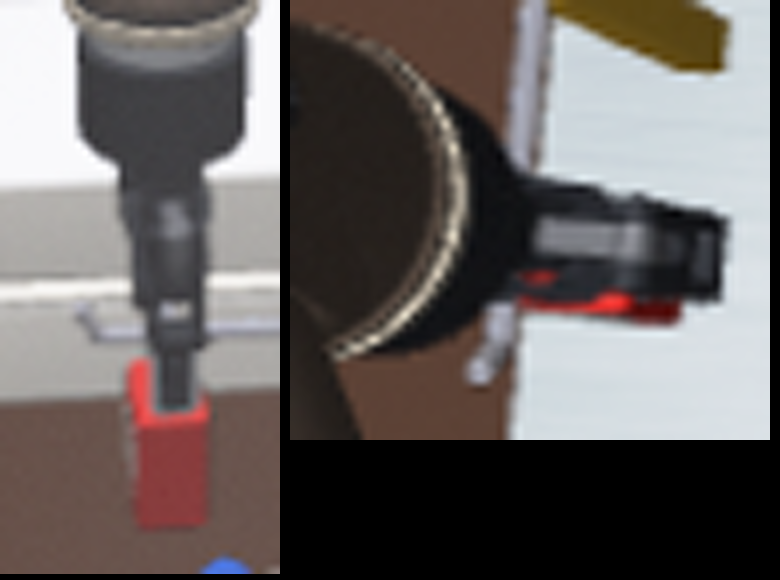

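The side crop shows the fingertip at about (177,405), just above the body's front top edge at (172,415) and centred on the shackle. Closing now.

Request:
carry_out:
  increments: "0 0 0 0 0 0.2 0.3; 0 0 0 0 0 0 0.3; 0 0 0 0 0 0 0.3; 0 0 0 0 0 0 0.3; 0 0 0 0 0 0 0.3; 0 0 0 0 0 0 0.3; 0 0 0 0 0 0 0.3; 0 0 0 0 0 0 0.3"
  force: 70

```text
time_s: 3.32
position: [0.5658, 0.3313, 0.1577]
tool_rot: [0.05, 0.999, 0.001, 0.001]
contact_force: [3.0, 4.0, 3.0]
finger_gap: 0.0444
grasp_force: 71.5
```

Request:
carry_out:
  increments: "0 0 0 0 0 -0.4 0.3; 0 0 0 0 0 -0.6 0.3; 0 0 0 0 0 -0.6 0.3; 0 0 0 0 0 -0.4 0.3; 0 0 0 0 0 0 0.3; 0 0 0 0 0 0 0.3"

```text
time_s: 4.08
position: [0.5653, 0.3306, 0.1772]
tool_rot: [0.05, 0.999, -0.0, -0.0]
contact_force: [-0.3, 0.4, -2.6]
finger_gap: 0.0444
grasp_force: 71.5
```

Run:
```python
from h import *
goto(st(3,105,178),84.3)
S=grab_frame("side")[:,:,::-1]
cv2.imwrite('pics/c4.png',cv2.resize(S[60:142,280:350],None,fx=7,fy=7,interpolation=cv2.INTER_CUBIC))
```

```text
t 4.08 pos [0.5653 0.3306 0.1772] yaw 84.3 tilt z [-0.0002 -0.0002 -1.    ]
 turn about tool z 0.0  shift cm [-0.06 -0.05 -0.08] F [-0.3  0.4 -2.6] M [-0.05   0.047 -0.034] gap 0.0444 gf 71.5 j7 0.89
```

View pics/c4.png

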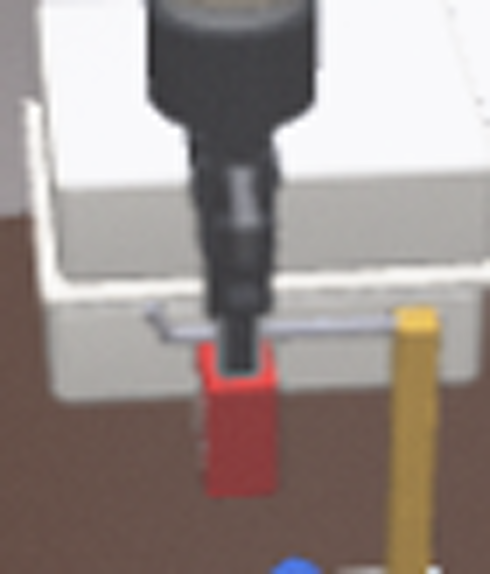

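The padlock is lifted about 19 mm, with its bottom edge at crop v≈495, and its measured weight is 2.6 N. Next it slides off past the hook tip towards station −x.

Request:
carry_out:
  increments: "0 0 0 0.6 0 0 0.3; 0 0 0 1 0 0 0.3; 0 0 0 1 0 0 0.3; 0 0 0 1.3 0 0 0.3; 0 0 0 1.6 0 0 0.3; 0 0 0 1.8 0 0 0.3; 0 0 0 1.8 0 0 0.3; 0 0 0 1.4 0 0 0.3; 0 0 0 0.5 0 0 0.3; 0 0 0 0 0 0 0.3"

```text
time_s: 5.38
position: [0.456, 0.3417, 0.1775]
tool_rot: [0.05, 0.999, 0.0, 0.0]
contact_force: [0.5, -0.2, -2.5]
finger_gap: 0.0448
grasp_force: 71.6
```

Run:
```python
from h import *
T=R.from_euler('z',2.2,degrees=True).apply([-.047,-.03,0])+[.5052,-.2463,0];print("tray target",T)
goto(T+[0,0,.20],84.3)
```

```text
tray target [ 0.4594 -0.2781  0.    ]
t 5.38 pos [0.456  0.3417 0.1775] yaw 84.32 tilt z [ 0.0004  0.0001 -1.    ]
 turn about tool z 0.02  shift cm [ -6.5  -61.64  -2.25] F [ 0.5 -0.2 -2.5] M [ 0.032 -0.062 -0.01 ] gap 0.0448 gf 71.6 j7 0.75
```

Request:
carry_out:
  increments: "0 0 0 0 -0.5 -1.1 0.3; 0 0 0 0 -2.5 -1.2 0.3; 0 0 0 -0.7 -4.5 0 0.3; 0 0 0 -0.7 -5.5 0 0.3; 0 0 0 -0.7 -5.5 0 0.3; 0 0 0 -0.7 -5.5 0 0.3; 0 0 0 -0.7 -5.5 0 0.3; 0 0 0 -0.7 -5.5 0 0.3; 0 0 0 -0.7 -5.5 0 0.3; 0 0 0 -0.7 -5.5 0 0.3"

```text
time_s: 6.62
position: [0.4663, -0.1243, 0.2013]
tool_rot: [0.05, 0.999, -0.0, 0.001]
contact_force: [0.8, -0.9, -1.9]
finger_gap: 0.0446
grasp_force: 71.9
```

Request:
carry_out:
  increments: "0 0 0 -0.5 -5.5 0 0.3; 0 0 0 -0.4 -4.5 0 0.3; 0 0 0 0 -3 0 0.3; 0 0 0 0 -1.8 0 0.3; 0 0 0 0 -0.7 0 0.3; 0 0 0 0 0 1.5 0.3; 0 0 0 0 0 2.5 0.3; 0 0 0 0 0 2.5 0.3; 0 0 0 0 0 1.5 0.3; 0 0 0 0 0 0.5 0.3"

```text
time_s: 7.88
position: [0.4593, -0.2759, 0.1143]
tool_rot: [0.049, 0.999, 0.0, -0.001]
contact_force: [-0.1, -0.4, -2.7]
finger_gap: 0.0446
grasp_force: 72.0
```

Run:
```python
from h import *
goto([.4594,-.2781,.08],84.3)
S=grab_frame("side")[:,:,::-1];cv2.imwrite('pics/s5.png',S)
cv2.imwrite('pics/c5.png',cv2.resize(S[200:350,240:420],None,fx=4,fy=4,interpolation=cv2.INTER_CUBIC))
```

```text
t 7.88 pos [ 0.4593 -0.2759  0.1143] yaw 84.35 tilt z [-0.0015  0.0009 -1.    ]
 turn about tool z 0.05  shift cm [-0.03 -0.21  3.43] F [-0.1 -0.4 -2.7] M [-0.008  0.022  0.024] gap 0.0446 gf 72.0 j7 2.09
```

View pics/c5.png

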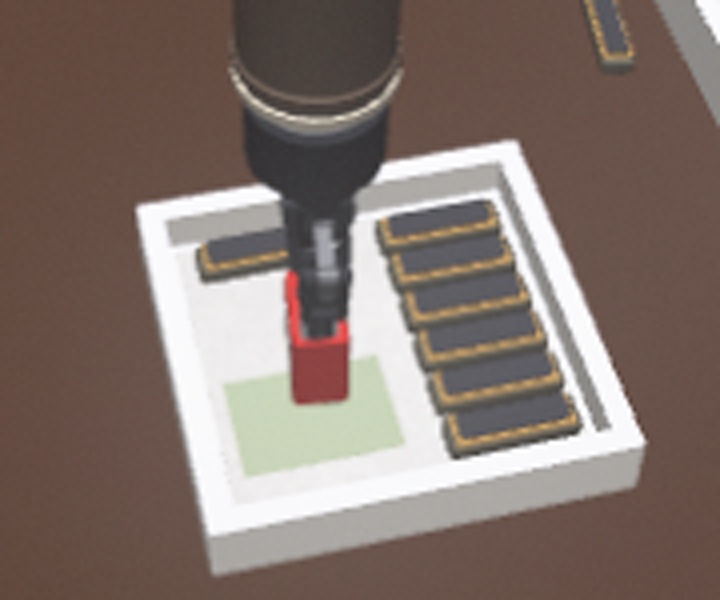

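The crop shows the padlock upright at about (320,340), above the free half, with part_a at (245,250) well clear. Lowering until it touches.

Request:
carry_out:
  increments: "0 0 0 0 0 1.2 0.3; 0 0 0 0 0 1 0.3; 0 0 0 0 0 0.6 0.3; 0 0 0 0 0 0.3 0.3; 0 0 0 0 0 0.1 0.3; 0 0 0 0 0 0 0.3"

```text
time_s: 8.68
position: [0.4598, -0.2769, 0.0834]
tool_rot: [0.05, 0.999, -0.0, 0.0]
contact_force: [1.1, 0.6, -2.4]
finger_gap: 0.0445
grasp_force: 72.0
```

Request:
carry_out:
  increments: "0 0 0 0 0 0.1 0.3; 0 0 0 0 0 0.1 0.3; 0 0 0 0 0 0 0.3"

```text
time_s: 9.05
position: [0.4596, -0.2768, 0.0813]
tool_rot: [0.05, 0.999, 0.0, -0.0]
contact_force: [-0.6, 0.1, -2.2]
finger_gap: 0.0445
grasp_force: 72.0
```

Request:
carry_out:
  increments: "0 0 0 0 0 0.1 0.3; 0 0 0 0 0 0.1 0.3; 0 0 0 0 0 0 0.3"

```text
time_s: 9.43
position: [0.4596, -0.2768, 0.0792]
tool_rot: [0.05, 0.999, 0.0, -0.0]
contact_force: [0.3, -0.0, -2.7]
finger_gap: 0.0443
grasp_force: 72.0
```

Request:
carry_out:
  increments: "0 0 0 0 0 0.1 0.3; 0 0 0 0 0 0.1 0.3; 0 0 0 0 0 0 0.3"

```text
time_s: 9.8
position: [0.4603, -0.2772, 0.0786]
tool_rot: [0.05, 0.999, -0.0, 0.001]
contact_force: [-3.3, 1.4, 13.8]
finger_gap: 0.0445
grasp_force: 73.3
```

Request:
carry_out:
  increments: "0 0 0 0 0 -0.1 0.3; 0 0 0 0 0 0 0.3; 0 0 0 0 0 0 0.65; 0 0 0 0 0 0 0.8; 0 0 0 0 0 0 1; 0 0 0 0 0 0 1; 0 0 0 0 0 0 1; 0 0 0 0 0 0 1"
  force: 20

```text
time_s: 10.8
position: [0.4597, -0.2768, 0.0783]
tool_rot: [0.05, 0.999, 0.0, 0.0]
contact_force: [-0.1, 1.1, -0.4]
finger_gap: 0.0856
grasp_force: 0.0
```

Request:
carry_out:
  increments: "0 0 0 0 0 -1 1; 0 0 0 0 0 -3 1; 0 0 0 0 0 -5 1; 0 0 5 0 0 -4 1; 0 0 10 0 0 -2 1; 0 0 10.5 0 0 0 1; 0 0 10.5 0 0 0 1; 0 0 10.5 0 0 0 1; 0 0 10.5 0 0 0 1; 0 0 10.5 0 0 0 1"

```text
time_s: 12.05
position: [0.4596, -0.2768, 0.229]
tool_rot: [0.599, 0.801, 0.0, 0.0]
contact_force: [0.0, 0.9, 0.8]
finger_gap: 0.0853
grasp_force: 0.0
```

Request:
carry_out:
  increments: "0 0 10.5 0 0 0 1; 0 0 10.5 0 0 0 1; 0 0 10.5 0 0 0 1; 0 0 10.5 0 0 0 1; 0 0 10.5 0 0 0 1; 0 0 10.5 0 0 0 1; 0 0 4.8 0 0 0 1; 0 0 0 0 0 0 1"

```text
time_s: 13.05
position: [0.4597, -0.2766, 0.2287]
tool_rot: [0.942, 0.334, 0.0, -0.0]
contact_force: [-0.1, 0.4, 0.8]
finger_gap: 0.0855
grasp_force: 0.0
```

Run:
```python
from h import *
goto(st(0,0,190),-51)
T=grab_frame("top");S=grab_frame("side");cv2.imwrite("pics/t6.png",T[:,:,::-1]);cv2.imwrite("pics/s6.png",S[:,:,::-1])
o=np.zeros((600,600,3),np.uint8);o[:300]=cv2.resize(S[220:345,250:500],(600,300))[:,:,::-1];o[300:]=cv2.resize(T[150:275,310:560],(600,300))[:,:,::-1];cv2.imwrite('pics/c6.png',o)
```

```text
t 13.05 pos [ 0.4597 -0.2766  0.2287] yaw -50.94 tilt z [ 0.0003  0.0001 -1.    ]
 turn about tool z 0.06  shift cm [ 38.83 -33.21   3.87] F [-0.1  0.4  0.8] M [-0.01  -0.026  0.011] gap 0.0855 gf 0.0 j7 -0.09
```

View pics/c6.png

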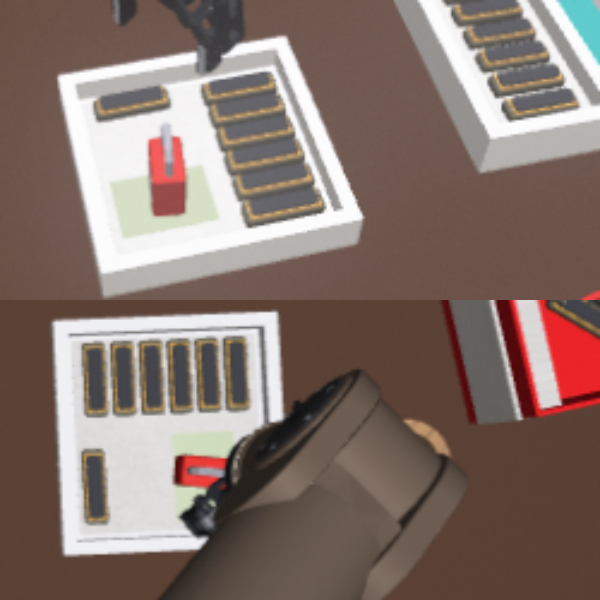

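The padlock stands upright, released, at about (167,178) in the side crop, and part_a is untouched. On to the valve.

Request:
carry_out:
  increments: "0 0 0 1.16 -1 0 1; 0 0 0 3.11 -2.66 0 1; 0 0 0 4.27 -3.65 0 1; 0 0 0 4.27 -3.65 0 1; 0 0 0 4.27 -3.65 0 1; 0 0 0 4.27 -3.65 0 1; 0 0 0 4.27 -3.65 0 1; 0 0 0 4.27 -3.65 0 1; 0 0 0 4.27 -3.65 0 1; 0 0 0 3.11 -2.66 0 1"

```text
time_s: 14.4
position: [0.5478, 0.2096, 0.2281]
tool_rot: [0.942, 0.336, -0.0, -0.001]
contact_force: [0.2, -0.2, 0.5]
finger_gap: 0.0858
grasp_force: 0.0
```

Request:
carry_out:
  increments: "0 0 0 1.55 -1.33 0 1; 0 0 0 0 0 1 1; 0 0 0 0 0 2 1; 0 0 0 0 0 2 1; 0 0 0 0 0 1 1; 0 0 0 0 0 0 1"

```text
time_s: 15.15
position: [0.552, 0.224, 0.1679]
tool_rot: [0.943, 0.333, -0.001, 0.0]
contact_force: [0.3, 0.3, 0.4]
finger_gap: 0.085
grasp_force: 0.0
```

```bash
python3 -c "
from h import *
goto(st(0,0,85),-51)"
```

```text
t 15.15 pos [0.552  0.224  0.1679] yaw -51.1 tilt z [-0.001  -0.0007 -1.    ]
 turn about tool z -0.1  shift cm [ 0.15 -0.1   8.29] F [0.3 0.3 0.4] M [ 0.001 -0.002  0.03 ] gap 0.085 gf 0.0 j7 -0.96
```

Request:
carry_out:
  increments: "0 0 0 0.15 -0.1 2.5 0.8; 0 0 0 0 0 2.5 0.6; 0 0 0 0 0 1.8 0.5; 0 0 0 0 0 1 0.5; 0 0 0 0 0 0.4 0.5; 0 0 0 0 0 0 0.5; 0 0 0 0 0 0 0.4"
  force: 40

```text
time_s: 16.02
position: [0.5533, 0.2274, 0.087]
tool_rot: [0.943, 0.334, 0.001, -0.0]
contact_force: [-0.5, -0.2, 0.1]
finger_gap: 0.0344
grasp_force: 0.0
```

Request:
carry_out:
  increments: "0 0 0 0 0 0 0.25; 0 0 0 0 0 0 0; 0 0 0 0 0 0 0; 0 0 0 0 0 0 0; 0 0 0 0 0 0 0"
  force: 40

```text
time_s: 16.65
position: [0.5526, 0.228, 0.0869]
tool_rot: [0.943, 0.334, 0.0, -0.001]
contact_force: [-2.6, 1.3, 5.7]
finger_gap: 0.0153
grasp_force: 41.9
```

```bash
python3 -c "
from h import *
goto(st(0,0,85),-51)"
```

```text
t 16.65 pos [0.5526 0.228  0.0869] yaw -50.96 tilt z [-0.0004  0.0012 -1.    ]
 turn about tool z 0.04  shift cm [-0.15  0.16  0.19] F [-2.6  1.3  5.7] M [ 0.242  0.617 -0.037] gap 0.0153 gf 41.9 j7 -0.9
```

Request:
carry_out:
  increments: "0 0 0 0 0 0 0; 0 0 0 0 0 0 0; 0 0 5 0 0 0 0; 0 0 8 0 0 0 0; 0 0 8 0 0 0 0; 0 0 8 0 0 0 0; 0 0 5 0 0 0 0; 0 0 0 0 0 0 0; 0 0 0 0 0 0 0"
  force: 100

```text
time_s: 17.77
position: [0.5527, 0.2276, 0.0871]
tool_rot: [0.999, 0.044, -0.0, -0.0]
contact_force: [-3.3, 0.3, 9.2]
finger_gap: 0.0144
grasp_force: 98.7
```

```bash
python3 -c "
from h import *
for i in range(3):
  goto(st(0,0,85),-95.7)
  if i<2: grab_frame('top')"
```

```text
t 17.77 pos [0.5527 0.2276 0.0871] yaw -84.97 tilt z [-0.0003  0.0009 -1.    ]
 turn about tool z 10.73  shift cm [0.   0.18 0.21] F [-3.3  0.3  9.2] M [-0.048  0.849 -0.007] gap 0.0144 gf 98.7 j7 -1.37
t 17.82 pos [0.5527 0.2276 0.0871] yaw -84.97 tilt z [-0.0003  0.001  -1.    ]
 turn about tool z 10.73  shift cm [0.   0.19 0.21] F [-3.9  0.7  8.4] M [-0.055  0.795  0.031] gap 0.0141 gf 98.7 j7 -1.37
t 17.88 pos [0.5527 0.2276 0.0871] yaw -84.97 tilt z [-0.0003  0.001  -1.    ]
 turn about tool z 10.73  shift cm [-0.    0.18  0.21] F [-3.7  1.   8.5] M [-0.03   0.829  0.068] gap 0.014 gf 98.7 j7 -1.37
```

Request:
carry_out:
  increments: "0 0 5 0 0 0 0; 0 0 4 0 0 0 0; 0 0 0 0 0 0 0; 0 0 0 0 0 0 0; 0 0 0 0 0 0 0"

```text
time_s: 18.5
position: [0.5526, 0.2276, 0.0871]
tool_rot: [0.999, -0.035, -0.0, -0.0]
contact_force: [-4.2, 0.4, 8.1]
finger_gap: 0.0143
grasp_force: 98.7
```

```bash
cat > mz.py <<'E'
from h import *
M=[]
for i in range(6):
    s=observe();M.append(s['wrist_torque'][2]);grab_frame('top') if i<5 else 0
print("Mz",np.array(M),np.mean(M));goto(st(0,0,85),-103)
E
python3 mz.py
```

```text
Mz [0.0576 0.0322 0.0322 0.0837 0.0212 0.0312] 0.04303041184580411
t 18.75 pos [0.5526 0.2275 0.0871] yaw -93.97 tilt z [-0.0005  0.001  -1.    ]
 turn about tool z 9.03  shift cm [0.03 0.17 0.21] F [-4.  -0.2  9.5] M [-0.081  0.874  0.031] gap 0.0141 gf 98.7 j7 -1.49
```

Request:
carry_out:
  increments: "0 0 2 0 0 0 0; 0 0 2 0 0 0 0; 0 0 0 0 0 0 0; 0 0 0 0 0 0 0; 0 0 0 0 0 0 0"

```text
time_s: 19.38
position: [0.5526, 0.2275, 0.0871]
tool_rot: [0.998, -0.069, -0.0, -0.0]
contact_force: [-3.6, -0.4, 9.0]
finger_gap: 0.0139
grasp_force: 98.6
```

```bash
python3 mz.py
```

```text
Mz [0.1117 0.1918 0.1464 0.1408 0.1696 0.1551] 0.15257744288383127
t 19.62 pos [0.5526 0.2275 0.0871] yaw -97.96 tilt z [-0.0004  0.0009 -1.    ]
 turn about tool z 5.04  shift cm [0.03 0.17 0.21] F [-4.   0.1  8.4] M [-0.064  0.918  0.155] gap 0.0141 gf 98.6 j7 -1.55
```

Request:
carry_out:
  increments: "0 0 1.5 0 0 0 0; 0 0 1.5 0 0 0 0; 0 0 0 0 0 0 0; 0 0 0 0 0 0 0; 0 0 0 0 0 0 0"

```text
time_s: 20.25
position: [0.5526, 0.2275, 0.0871]
tool_rot: [0.995, -0.095, -0.0, -0.0]
contact_force: [-3.2, -0.8, 7.7]
finger_gap: 0.0141
grasp_force: 98.6
```

```bash
python3 mz.py
```

```text
Mz [0.3342 0.3375 0.376  0.3636 0.3708 0.2935] 0.3459444293009149
t 20.5 pos [0.5526 0.2275 0.0871] yaw -100.93 tilt z [-0.0005  0.0008 -1.    ]
 turn about tool z 2.07  shift cm [0.03 0.17 0.21] F [-4.4 -0.1  8.3] M [-0.15   0.943  0.293] gap 0.0143 gf 98.6 j7 -1.59
```

Request:
carry_out:
  increments: "0 0 1.2 0 0 0 0; 0 0 1 0 0 0 0; 0 0 0 0 0 0 0; 0 0 0 0 0 0 0; 0 0 0 0 0 0 0"

```text
time_s: 21.12
position: [0.5526, 0.2275, 0.0871]
tool_rot: [0.993, -0.114, -0.0, -0.0]
contact_force: [-5.2, -0.2, 7.4]
finger_gap: 0.0141
grasp_force: 98.6
```

```bash
python3 mz.py
```

```text
Mz [0.5065 0.436  0.5096 0.4809 0.4974 0.4682] 0.48310276917284045
t 21.38 pos [0.5526 0.2274 0.087 ] yaw -103.12 tilt z [-0.0006  0.0006 -1.    ]
 turn about tool z -0.12  shift cm [0.03 0.16 0.2 ] F [-4.3 -0.3  9.2] M [-0.171  0.956  0.468] gap 0.0145 gf 98.6 j7 -1.62
```

The yield is 6.9° by torque (0.48 N m) and about 7.3° by angle, so it is inside the 5–10° band. Now opening anticlockwise.

Request:
carry_out:
  increments: "0 0 -4 0 0 0 0; 0 0 -8 0 0 0 0; 0 0 -9 0 0 0 0; 0 0 -9 0 0 0 0; 0 0 -9 0 0 0 0; 0 0 -9 0 0 0 0; 0 0 -9 0 0 0 0; 0 0 -9 0 0 0 0; 0 0 -9 0 0 0 0; 0 0 -5 0 0 0 0"

```text
time_s: 22.62
position: [0.5524, 0.2282, 0.0871]
tool_rot: [0.834, 0.552, 0.0, -0.001]
contact_force: [-4.1, 1.0, 7.2]
finger_gap: 0.0144
grasp_force: 98.2
```

```bash
python3 mz.py
```

```text
Mz [-0.1013 -0.0315 -0.0653 -0.0772 -0.0781 -0.0509] -0.06737594744838347
t 22.88 pos [0.5524 0.2282 0.0871] yaw -23.16 tilt z [-0.0006  0.0017 -1.    ]
 turn about tool z 79.84  shift cm [0.06 0.24 0.21] F [-4.2  0.8  8.3] M [ 0.311  0.91  -0.051] gap 0.0142 gf 98.1 j7 -0.51
```

Request:
carry_out:
  increments: "0 0 -5 0 0 0 0; 0 0 -9 0 0 0 0; 0 0 -9 0 0 0 0; 0 0 -9 0 0 0 0; 0 0 -9 0 0 0 0; 0 0 -9 0 0 0 0; 0 0 -9 0 0 0 0; 0 0 -9 0 0 0 0; 0 0 -9 0 0 0 0; 0 0 -5 0 0 0 0"

```text
time_s: 24.12
position: [0.5516, 0.2282, 0.087]
tool_rot: [0.267, 0.964, 0.0, -0.001]
contact_force: [-7.1, 0.8, 9.0]
finger_gap: 0.0142
grasp_force: 98.6
```

Request:
carry_out:
  increments: "0 0 -7 0 0 0 0; 0 0 -8 0 0 0 0; 0 0 -7 0 0 0 0; 0 0 -3 0 0 0 0; 0 0 -1.4 0 0 0 0; 0 0 0 0 0 0 0; 0 0 0 0 0 0 0; 0 0 0 0 0 0 0"

```text
time_s: 25.12
position: [0.5515, 0.2279, 0.087]
tool_rot: [0.042, 0.999, 0.0, -0.001]
contact_force: [-7.9, 0.6, 9.4]
finger_gap: 0.0139
grasp_force: 98.7
```

```bash
python3 mz.py
```

```text
Mz [-0.0666 -0.0292 -0.0817 -0.0708 -0.0484 -0.0756] -0.062047853655114206
t 25.38 pos [0.5515 0.2279 0.087 ] yaw 85.24 tilt z [-0.002   0.0005 -1.    ]
 turn about tool z -171.76  shift cm [0.15 0.18 0.2 ] F [-7.3 -0.2 10.6] M [ 0.213  1.641 -0.076] gap 0.014 gf 98.7 j7 1.02
```

Request:
carry_out:
  increments: "0 0 0 0 0 0 0.5; 0 0 0 0 0 0 0.5; 0 0 0 0 0 0 0.5; 0 0 0 0 0 0 0.5; 0 0 0 0 0 -0.5 0.5; 0 0 0 0 0 -2 0.5; 0 0 0 0 0 -4 0.5; 0 0 0 0 0 -4 0.5; 0 0 0 0 0 -3 0.5"
  force: 20

```text
time_s: 26.5
position: [0.5533, 0.2274, 0.2236]
tool_rot: [0.042, 0.999, 0.0, 0.001]
contact_force: [0.3, -0.3, -0.1]
finger_gap: 0.0428
grasp_force: 0.0
```

Request:
carry_out:
  increments: "0 0 0 2 0 -1.5 0.5; 0 0 0 4 0 0 0.5; 0 0 0 5 0 0 0.5; 0 0 0 5 0 0 0.5; 0 0 0 4 0 0 0.5; 0 0 0 1 0 0 0.5; 0 0 0 0 0 0 0.5"

```text
time_s: 27.38
position: [0.3439, 0.245, 0.2369]
tool_rot: [0.042, 0.999, 0.0, 0.001]
contact_force: [0.4, -0.9, -0.4]
finger_gap: 0.0425
grasp_force: 0.0
```

Run:
```python
from h import *
goto(st(0,0,85),84.3)
T=grab_frame("top");S=grab_frame("side")
cv2.imwrite("pics/t7.png",T[:,:,::-1]);cv2.imwrite("pics/s7.png",S[:,:,::-1])
o=np.zeros((600,800,3),np.uint8);o[:400,:400]=cv2.resize(T[145:225,165:245],(400,400),interpolation=2)[:,:,::-1];o[:400,400:]=cv2.resize(S[130:200,280:350],(400,400),interpolation=2)[:,:,::-1];o[400:,:320]=cv2.resize(S[220:345,250:450],(320,200))[:,:,::-1]
o[400:,330:650]=cv2.resize(T[:,:],(320,200),interpolation=3)[:,:,::-1];cv2.imwrite('pics/c7.png',o)
```

```text
t 27.38 pos [0.3439 0.245  0.2369] yaw 85.24 tilt z [ 0.0011  0.0007 -1.    ]
 turn about tool z 0.94  shift cm [-20.95   0.16  15.19] F [ 0.4 -0.9 -0.4] M [-0.055  0.008 -0.   ] gap 0.0425 gf 0.0 j7 0.73
```

View pics/c7.png

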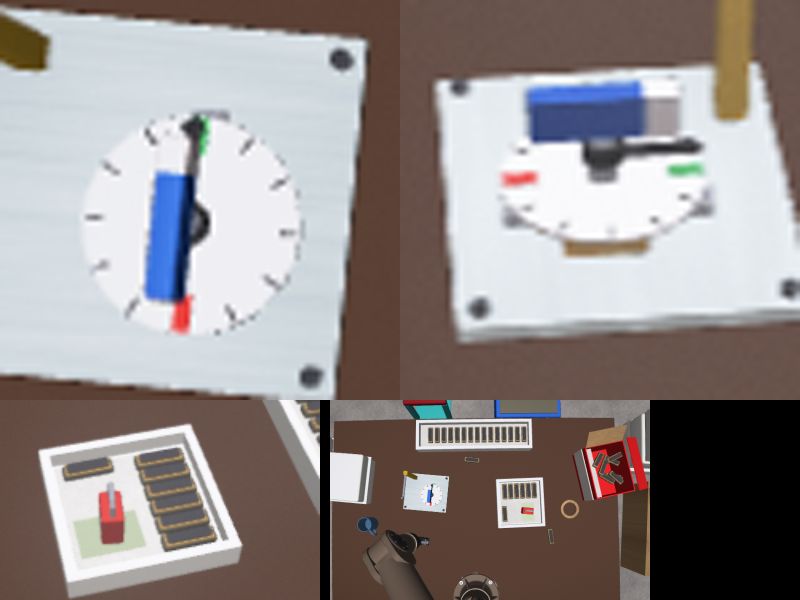

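The pointer tip is over the green mark at about (195,128) in the top crop, and the white end points to +x. The padlock stands upright in the tray and the three handles are in place. One numeric check before signing off.

Run:
```python
from h import *
T=cv2.imread('pics/t7.png')[:,:,::-1].copy()
p=tost(onz("top",(203.6,170.1),.068));print("pointer",p,np.degrees(np.arctan2(p[1],p[0])))
_,m=blobs(T,(105,120,60),(125,255,255),(178,160,228,215))
bx=cv2.boxPoints(cv2.minAreaRect(np.argwhere(m)[:,::-1].astype(np.float32)))
P=np.array([tost(onz("top",q.astype(float),.111)) for q in bx]);e=[P[(i+1)%4]-P[i] for i in range(4)]
d=max(e,key=np.linalg.norm);print("bar",np.degrees(np.arctan2(d[1],d[0])),P.round(1).tolist())
```

```text
pointer [49.8292 -1.0673 68.    ] -1.2269949111314826
bar -0.8399342044782624 [[-41.0, 7.1, 111.0], [21.4, 6.2, 111.0], [21.0, -13.4, 111.0], [-41.5, -12.4, 111.0]]
```

```bash
python3 -c "
from workcell import *
print(sign_off())"
```

```text
the job is handed in; nothing more can be done
None
```

The job is handed in: the padlock stands upright in the free near half of the tray, the valve was shut with about 7° of handle yield and then opened half a turn to the green mark (within about 1°), and the three loose handles were left where they were.

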